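Steady the rocking key stand

ROBOT

A 7-joint arm with a two-finger parallel gripper is mounted at the origin on the work surface. World frame = base frame: x ahead of the robot, y to its left, z up, the work surface at z = 0. Lengths are in m, angles in rad, forces in N, time in s.
With the tool pointing down it reaches from about 0.35 to 0.9 m from the base axis. Payload 19.9 kg.
Tool frame: the origin (TCP) lies between the finger pads; the fingertips stand 19 mm ahead of it and the grasp point (between the pads) is the TCP; z points along the fingers, y is the direction in which the jaws open and shut (so a half turn about z gives the same grasp; the last joint's range is limited). The gripper opens to 94 mm and grips with 3 to 60 N. Pads are 16 mm wide; open, the fingers measure 119 mm over their backs; the gripper's body (75 mm by 177 mm) begins 78 mm behind the grasp point.
Start: joints at [1.155, 0.417, -0.01, 1.614, 0.005, 1.111, -0.053], TCP at [0.228, -0.582, 0.19] pointing down, gripper open.
Joint ranges: [-2.81, 2.81], [-0.39, 2.02], [-1.27, 1.25], [0.06, 2.57], [-1.19, 4.33], [0.19, 2], [-2.82, 2.82]. Speed limits (rad/s): [1.89, 1.89, 2.39, 2.39, 3.01, 3.01, 3.01].

INTERFACE

Orientations are given as a 3x3 rotation matrix whose columns are the frame's x, y, z axes.
In Python, from rig import robot gives the robot as it stands. Calls block until the motion is done:
- robot.move_ptp(position, orientation): joint-space move of the TCP to a pose.
- robot.move_linear(position, velocity=0.15, frame=None, threshold=None): straight line of the TCP; frame=None keeps the orientation; velocity is the mean speed in m/s. With threshold (N) it stops when the force on the tool has changed by that much, and returns True; else False.
- robot.goto_joints(angles): joint-space move.
- robot.gripper_to(opening): finger opening in m; the grip force is fixed at half the most; returns when the fingers have stopped.
- robot.pause(seconds).
- robot.ik(position, orientation): joint angles nearest the present ones, or None.
- robot.get_state(): the state.
- robot.grab_frame(name): name is "side" or "top"; returns the picture (480x640x3 uint8, red, green, blue); there is no depth.
- robot.camera_info(name): a dict with "fx", "fy", "cx", "cy" (pixels), "dist" ([k1, k2, p1, p2, k3] as OpenCV has them; the pictures are not rectified), "rvec" (rotation vector, rad) and "tvec" (3), from world to camera coordinates, as OpenCV has them. Camera axes: x right, y down, z forward; pixel columns grow to the right and rows downward; lengths in m; the calibration is good to about 2 mm. A picture is of the moment at which its call begins. camera_info takes no time and is no camera call.
A pose or a line that the arm cannot do raises robot.PlanningError and nothing moves.
- robot.sign_off(): hands the job in, once; it reports no verdict.
The state is a dict: "time": time; "qpos": joint angles; "joint_vel": joint speeds; "effort": joint torques, N m; "ee_pos": TCP position; "tool_rot": TCP orientation; "force": force on the tool from outside, world axes, zero at the start; "moment": the same for the moment, N m; "opening": finger opening in m.
Only numpy, scipy, OpenCV 4.12 (cv2) and the standard library are available. Lean on these libraries where they do the work, as an engineer would, in place of code of your own. Each camera call takes 0.05 s, during which the arm holds its last target.

TASK

The birch stand with the two hanging keys rocks because its adjustable front foot is screwed up too far. Turn that stand's black wing knob clockwise until the stand is level and no longer wobbles (the knob's yellow end then points along the red line on the base), let go, and leave the stand where it is. The mirror stand beside it is fine: do not turn its knob or shift it.

Things in the scene. Friction and masses are not known exactly. Their poses are not given: they have to be found in the camera images.
- key_stand: Rocking stand: birch base 170 x 170 mm, top face 32 mm up, loose, 1.1 kg. Origin at shelf level under its middle; z up, x to its front. Peg board with two keys across it at x -72 mm (robot's side), 135 mm high. Three fixed corner feet; the fourth, at x +60, y -60 mm, is the knob's screw: too short, so the base leans 2 to 5 degrees that way. Level when all four bear.
- key_stand_knob (a point): Middle of the key stand's black wing knob: upright bar 46 mm long (x), 14 thick (y), 26 high (z), its -x end yellow; middle 59 mm above the shelf, 14 mm free below it. Grip it across the 14 mm. Knob and foot are one screw: while it turns it keeps its height within 2 mm and the base climbs; as the base levels it comes upright and its middle shifts 2 to 4 mm.
- key_stand_screw (a joint): Turn of the key stand's knob, rad, growing clockwise seen from above; starts at -1.4 to -0.8. At 0 the stand is level and firm and the yellow end points to the base's -x, along the red line. 5 mm of foot per rad; past 0 it rocks the other way. Turns stiffly (0.05 N m), stays where left.
- mirror_stand: Bystander: the same base with a round mirror (110 mm across, top 140 mm up) in place of the board. Origin at shelf level under its middle, axes as the key stand's. Same black wing knob at x +60, y -60 mm, already right. Stands to the left or right of the key stand.
- mirror_stand_screw (a joint): Turn of the mirror stand's knob, rad, clockwise from above; 0 at the start, to be left there.
Things that resemble listed ones, but are neither listed nor needed, are in the scene too. What is shaped like the key_stand but orange or pink is not meant.

How it is judged:
By the outcome, as a careful person would: the job done as asked, in the order asked, and still so for the second after the job is handed in, with the robot touching nothing.
It also fails if it takes over 38 s, if anything falls off the work surface, if the arm or the gripper's body presses on something with over 40 N, if the wrist force passes 120 N, or if a joint passes its speed limit or range.

## Working session

There is one attempt and no reset: what is moved stays moved. The work goes in short steps, each a Python script; the robot and the scene stay as the last script left them, time stands still between calls to the robot, and variables do not carry over. Pictures are saved under pics/ and viewed, and the job is handed in when it is done.

```bash
mkdir -p pics; ls; python3 - <<'E'
from rig import robot
import cv2
for n in("side","top"):
    cv2.imwrite(f"pics/{n}0.png",robot.grab_frame(n)[:,:,::-1])
    print(robot.camera_info(n))
s=robot.get_state();print(s["time"],s["force"],s["tool_rot"],s["opening"])
E
```

```text
pics
{'fx': 518.465292882766, 'fy': 518.465292882766, 'cx': 323.7401250427929, 'cy': 238.68711192294666, 'dist': array([-0.02735363,  0.        ,  0.        ,  0.        ,  0.        ]), 'rvec': array([ 2.01893813, -0.84199327,  0.42733407]), 'tvec': array([-0.40427012,  0.14998065,  1.43033295])}
{'fx': 579.2390504496663, 'fy': 579.2390504496663, 'cx': 308.43058609411213, 'cy': 233.7406034624009, 'dist': array([-0.18873502,  0.        ,  0.        ,  0.        ,  0.        ]), 'rvec': array([ 2.15682986, -2.12476662,  0.14141138]), 'tvec': array([-0.16030918,  0.41425857,  1.5478263 ])}
0.1 [0.29589936 0.3502613  0.31162212] [[ 9.30943185e-01  3.65163775e-01 -4.51784901e-04]
 [ 3.65164049e-01 -9.30942662e-01  9.88934408e-04]
 [-5.94628172e-05 -1.08561735e-03 -9.99999409e-01]] 0.09420095127051281
```

View pics/side0.png

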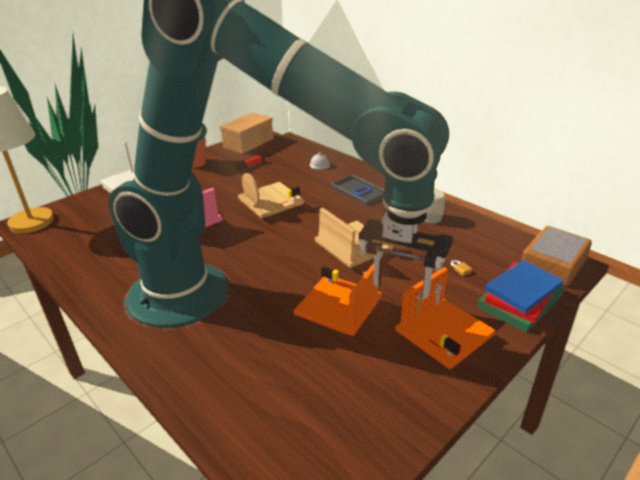

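View pics/top0.png

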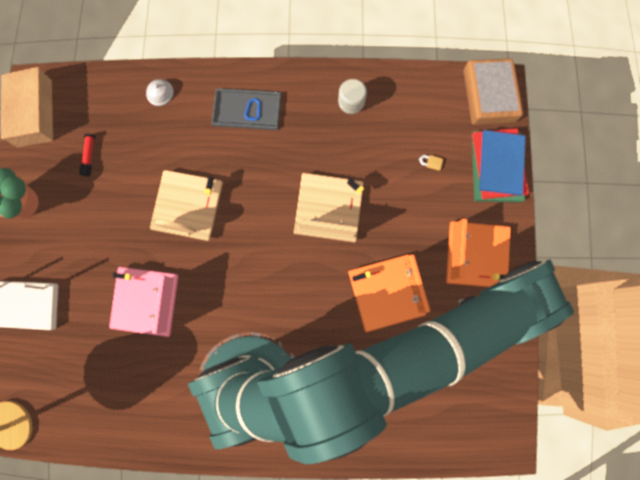

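Birch candidates in the top view are at (187,205) and (330,207). The orange stands at (388,292) and (480,253) and the pink one at (143,300) are excluded by colour. I'll enlarge both birch ones to confirm.

```bash
python3 - <<'E'
import cv2,numpy as np
t=cv2.imread("pics/top0.png");s=cv2.imread("pics/side0.png")
a=cv2.resize(t[160:250,285:385],(800,720)[:2],interpolation=cv2.INTER_CUBIC)[:600]
cv2.imwrite("pics/ck.png",cv2.resize(t[165:250,285:375],(630,595),interpolation=cv2.INTER_CUBIC))
b=cv2.resize(t[165:245,145:225],(400,400),interpolation=cv2.INTER_CUBIC)
c=cv2.resize(s[165:275,230:390],(0,0),fx=3.6,fy=3.6,interpolation=cv2.INTER_CUBIC)
cv2.imwrite("pics/cm.png",b);cv2.imwrite("pics/cs.png",c)
E
```

```text
(no output)
```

View pics/ck.png

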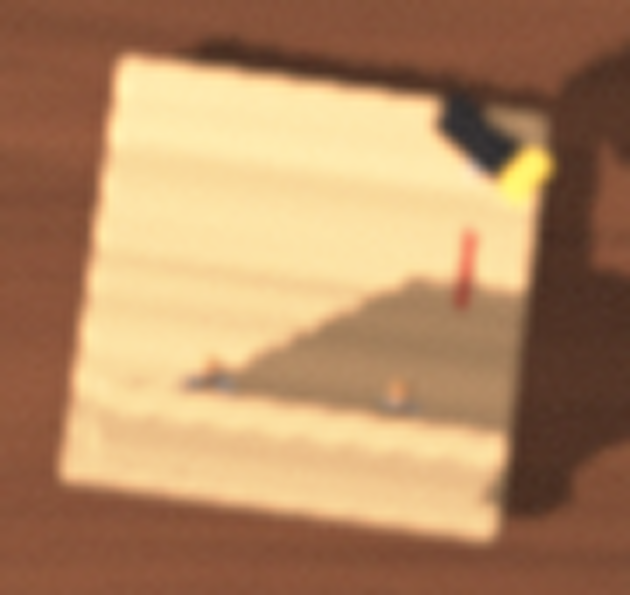

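View pics/cm.png

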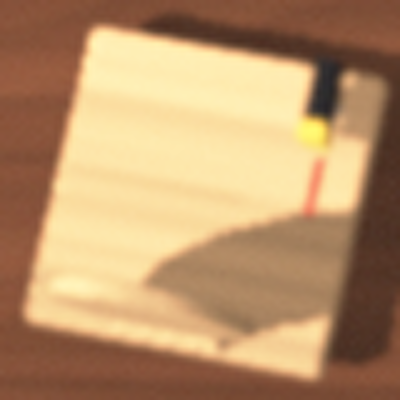

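View pics/cs.png

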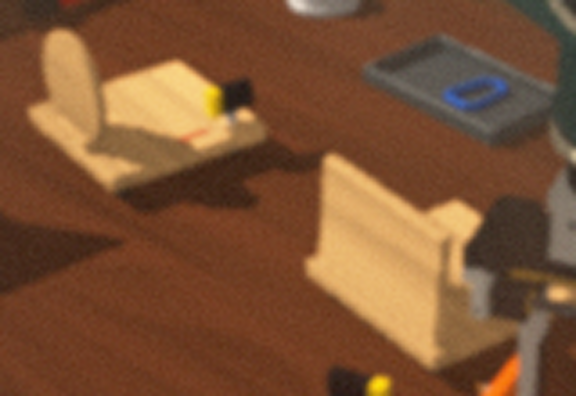

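Confirmed: (330,207) is the key stand. It has two keys on its board and a knob at about (355.7,185.4) whose yellow end is off the red line. (187,205) has the mirror, and its knob is aligned. Next I'll measure the key stand.

```bash
cat > h.py <<'E'
import numpy as np,cv2
from rig import robot
def back(name,px,z):
    c=robot.camera_info(name);K=np.array([[c["fx"],0,c["cx"]],[0,c["fy"],c["cy"]],[0,0,1]])
    R=cv2.Rodrigues(c["rvec"])[0];n=cv2.undistortPoints(np.array([[px]],float),K,c["dist"])[0,0]
    d=R.T@[n[0],n[1],1];o=-R.T@c["tvec"];return o+d*(z-o[2])/d[2]
def proj(name,P):
    c=robot.camera_info(name);K=np.array([[c["fx"],0,c["cx"]],[0,c["fy"],c["cy"]],[0,0,1]])
    return cv2.projectPoints(np.array(P,float).reshape(-1,3),c["rvec"],c["tvec"],K,c["dist"])[0][:,0]
E
python3 - <<'E'
from h import *
f=lambda u,v,z:back("top",(u/7+285-.43,v/7+165-.43),z)
TL,TR,BR,BL=[f(*p) for p in [(118,57,.032),(552,105,.027),(497,540,.032),(60,485,.037)]]
for n,p in zip("TL TR BR BL".split(),(TL,TR,BR,BL)):print(n,p.round(4))
for a,b in ((BL,TL),(BR,TR),(TR,TL),(BR,BL)):
    d=b-a;print(np.linalg.norm(d[:2]),np.degrees(np.arctan2(d[1],d[0])))
c=(TL+TR+BR+BL)/4;print("c",c)
r1=f(470,230,.03);r2=f(460,308,.032);d=r1-r2;print("red",np.degrees(np.arctan2(d[1],d[0])),r1,r2)
y=f(535,180,.072);k=f(454,107,.072);d=k-y;print("knob",(y+k)/2,np.linalg.norm(d),np.degrees(np.arctan2(d[1],d[0])))
E
```

```text
TL [ 0.5864 -0.1321  0.032 ]
TR [ 0.5707 -0.304   0.027 ]
BR [ 0.3961 -0.2823  0.032 ]
BL [ 0.4146 -0.1128  0.037 ]
0.17297158913258776 -6.403060741303338
0.17586314356879693 -7.071722893665085
0.1726509488193369 84.75584419702486
0.17056439283498992 83.80263736550434
c [ 0.49195371 -0.20779421  0.032     ]
red -7.07948337630239 [ 0.51899295 -0.27145579  0.03      ] [ 0.48738189 -0.26752992  0.032     ]
knob [ 0.54419709 -0.27815205  0.072     ] 0.042045256937709795 47.82564461255704
```

```bash
cat >> h.py <<'E'
from scipy.spatial.transform import Rotation as Ro
def stand(x,y,yaw,q):
    """returns (fn stand->world, knob orientation cols (knob x = black end dir), knob centre)"""
    th=-5e-3*q/(0.12/np.sqrt(2))
    ax=np.array([1,1,0])/np.sqrt(2)  # rotation about diagonal; +th about (1,1,0): z-> (1,-1,0)
    L=Ro.from_rotvec(ax*th);Y=Ro.from_euler('z',yaw)
    T=lambda P:Y.apply(L.apply(np.atleast_2d(P)))+[x,y,0]
    kc=T([.06,-.06,.059-5e-3*q])[0]
    R=(Y*L*Ro.from_euler('z',-q)).as_matrix()
    return T,R,kc
E
python3 - <<'E'
from h import *
from scipy.optimize import least_squares
g=lambda u,v:(u/7+285-.43,v/7+165-.43)
obs=np.array([g(*p) for p in [(118,57),(552,105),(497,540),(60,485),(535,180),(454,107)]])
def model(p):
    T,R,kc=stand(*p)
    P=list(T([[.085,.085,.032],[.085,-.085,.032],[-.085,-.085,.032],[-.085,.085,.032]]))
    P+=[kc+R@[-.023,0,.013],kc+R@[.023,0,.013]]
    return proj("top",P)
r=least_squares(lambda p:(model(p)-obs).ravel(),[.49,-.206,-.11,-.95],x_scale=[.01,.01,.1,.1])
print(r.x,r.fun.reshape(-1,2).round(2),stand(*r.x)[2])
print("knob angle deg",np.degrees(r.x[2]-r.x[3]))
p=r.x
im=cv2.imread("pics/top0.png");S=8;o=np.array([285,165])
big=cv2.resize(im[165:240,285:385],None,fx=S,fy=S,interpolation=cv2.INTER_CUBIC)
T,R,kc=stand(*p)
def poly(P):
    q=((proj("top",P)-o+.5)*S).astype(int);cv2.polylines(big,[q],True,(255,0,0),1)
poly(T([[.085,.085,.032],[.085,-.085,.032],[-.085,-.085,.032],[-.085,.085,.032]]))
for z in(-.013,.013):poly([kc+R@[a,b,z] for a,b in((-.023,-.007),(-.023,.007),(.023,.007),(.023,-.007))])
cv2.imwrite("pics/fit.png",big)
E
```

```text
[ 0.49014562 -0.20715162 -0.11374949 -0.93520102] [[ 0.59  0.4 ]
 [-0.59  1.8 ]
 [ 0.37 -0.36]
 [ 0.66 -0.8 ]
 [-0.05  0.12]
 [-0.97 -1.05]] [ 0.54504993 -0.27621876  0.0589057 ]
knob angle deg 47.06570549789047
```

View pics/fit.png

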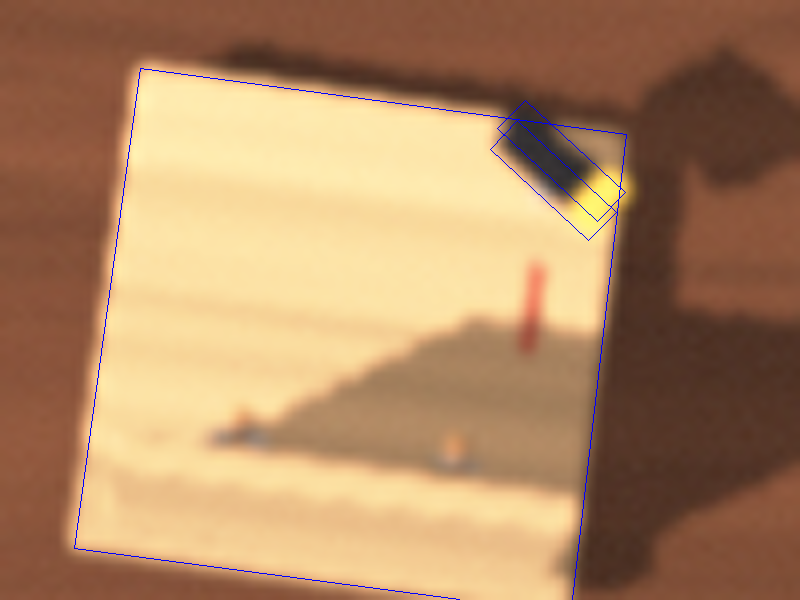

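```bash
cat >> h.py <<'E'
YAW=-0.114;Q0=-0.94
K0=np.array([.5440,-.2774,.060])
_b=stand(0,0,YAW,Q0)[2]
def pose(q,sg):
    _,R,kc=stand(0,0,YAW,q)
    p=K0+(kc-_b)*[1,1,0]
    z=-R[:,2];y=sg*R[:,1];return p,np.column_stack([np.cross(y,z),y,z])
E
python3 - <<'E'
from h import *
for sg in(1,-1):
    for q in(Q0,-.5,0,.15):
        p,R=pose(q,sg);j=robot.ik(p,R);print(sg,q,p.round(4),None if j is None else np.round(j,2))
E
```

```text
1 -0.94 [ 0.544  -0.2774  0.06  ] [ 1.16  0.86 -1.09  1.68  0.78  1.16  2.25]
1 -0.5 [ 0.543  -0.2761  0.06  ] [ 1.16  0.84 -1.09  1.71  0.79  1.14  1.79]
1 0 [ 0.5419 -0.2747  0.06  ] [ 0.85  0.61 -0.59  1.75  0.41  0.91  1.55]
1 0.15 [ 0.5416 -0.2743  0.06  ] [ 0.84  0.6  -0.56  1.76  0.4   0.9   1.41]
-1 -0.94 [ 0.544  -0.2774  0.06  ] [ 0.61  0.58 -0.24  1.7   0.13  0.93 -0.42]
-1 -0.5 [ 0.543  -0.2761  0.06  ] [ 0.55  0.56 -0.16  1.73  0.09  0.89 -0.83]
-1 0 [ 0.5419 -0.2747  0.06  ] [ 0.48  0.54 -0.09  1.76  0.06  0.85 -1.31]
-1 0.15 [ 0.5416 -0.2743  0.06  ] [ 0.46  0.53 -0.06  1.77  0.05  0.84 -1.46]
```

```bash
python3 - <<'E'
from h import *
p,R=pose(Q0,-1)
s=robot.get_state();e=np.array(s["ee_pos"]);e[2]=.27
robot.move_linear(e,.25)
up=-R[:,2]
robot.move_ptp(p+.16*up,R)
robot.gripper_to(.05)
hit=robot.move_linear(p+.05*up,.15)
s=robot.get_state();print(s["time"],s["ee_pos"],p,s["opening"],s["force"])
for n in("side","top"):cv2.imwrite(f"pics/{n}1.png",robot.grab_frame(n)[:,:,::-1])
a=cv2.resize(cv2.imread("pics/side1.png")[150:290,280:440],None,fx=3,fy=3,interpolation=2)
b=cv2.resize(cv2.imread("pics/top1.png")[150:250,280:380],(420,420),interpolation=2)
c=np.zeros((420,900,3),np.uint8);c=np.hstack([a[:420,:380+100][:, :380],b]);cv2.imwrite("pics/c1.png",c)
E
```

```text
3.8917 [ 0.54625255 -0.27981218  0.11083407] [ 0.544  -0.2774  0.06  ] 0.0499302695296579 [ 0.70548848 -0.48126391 -0.97034019]
```

View pics/c1.png

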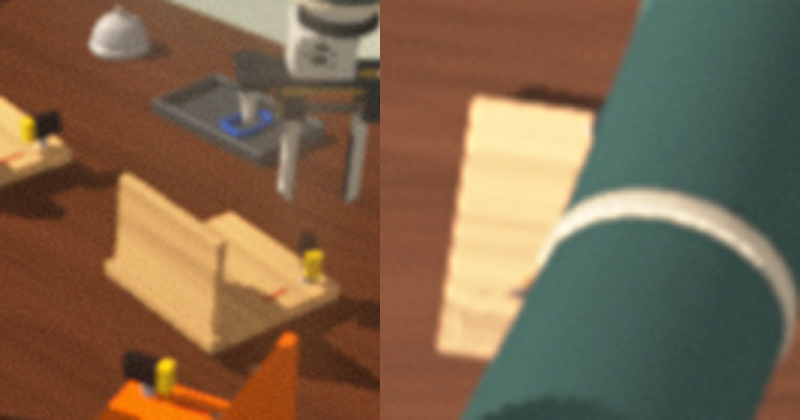

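The side view now shows the knob clear at crop (311,258), which is about (384,236) in the picture, with the open fingers above it. I'll check the planned grasp against this view.

```bash
python3 - <<'E'
from h import *
im=cv2.imread("pics/side1.png");S=9;o=np.array([340,205])
big=cv2.resize(im[205:265,340:420],None,fx=S,fy=S,interpolation=cv2.INTER_CUBIC)
_,R,_=stand(0,0,YAW,Q0);kc=K0*[1,1,0]+[0,0,.059]
for z in(-.013,.013):
    q=((proj("side",[kc+R@[a,b,z] for a,b in((-.023,-.007),(-.023,.007),(.023,.007),(.023,-.007))])-o+.5)*S).astype(int)
    cv2.polylines(big,[q],True,(255,0,0),1)
cv2.imwrite("pics/fs.png",big);print(proj("side",kc))
E
```

```text
[[382.84472748 235.05949104]]
```

View pics/fs.png

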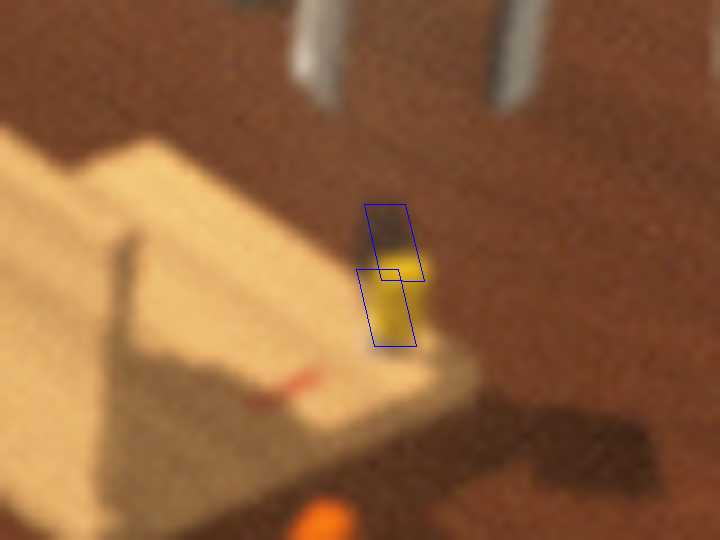

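```bash
python3 - <<'E'
from h import *
p,R=pose(Q0,-1)
print(robot.move_linear(p,.08,threshold=8))
s=robot.get_state();print(s["ee_pos"],s["force"])
robot.gripper_to(.0)
s=robot.get_state();print(s["time"],s["ee_pos"],s["opening"],s["force"],s["moment"])
if s["opening"]<.012 or s["opening"]>.018: raise SystemExit("grip?")
for q in np.linspace(Q0,0,9)[1:5]:
    p,R=pose(q,-1);robot.move_ptp(p,R);s=robot.get_state()
    print(round(q,2),s["time"],np.round(np.array(s["ee_pos"])-p,4),np.round(s["force"],1),np.round(s["moment"],2),s["opening"])
for n in("side","top"):cv2.imwrite(f"pics/{n}2.png",robot.grab_frame(n)[:,:,::-1])
a=cv2.resize(cv2.imread("pics/side2.png")[150:290,280:440],None,fx=4,fy=4,interpolation=2);cv2.imwrite("pics/c2.png",a)
E
```

```text
False
[ 0.54421973 -0.27746701  0.06021345] [-0.72610133 -0.06959311  1.41894868]
5.6333 [ 0.54400564 -0.27734296  0.05996978] 0.0004513296823359169 [ 0.40755321 -0.15343068  0.20109702] [-0.05584279 -0.05125841 -0.00675494]grip?
```

The fingers closed fully (0.5 mm), so the grip missed. I'll look before moving.

```bash
python3 - <<'E'
from h import *
for n in("side","top"):cv2.imwrite(f"pics/{n}2.png",robot.grab_frame(n)[:,:,::-1])
a=cv2.resize(cv2.imread("pics/side2.png")[190:270,330:430],None,fx=7,fy=7,interpolation=2);cv2.imwrite("pics/c2.png",a)
E
```

```text
(no output)
```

View pics/c2.png

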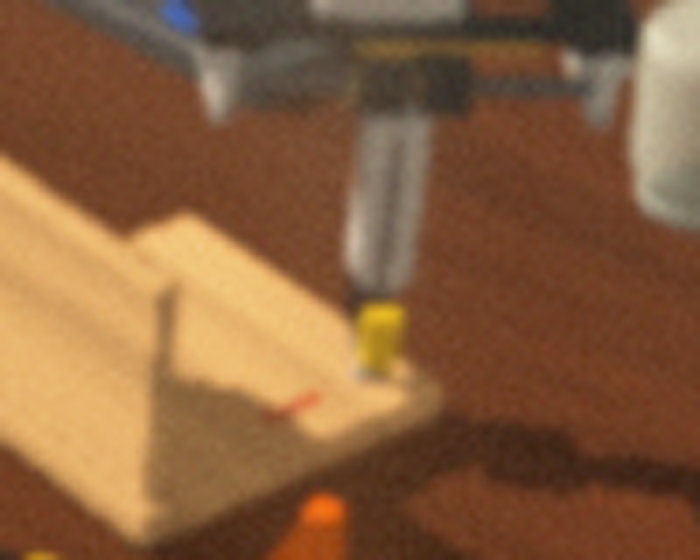

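View pics/side2.png

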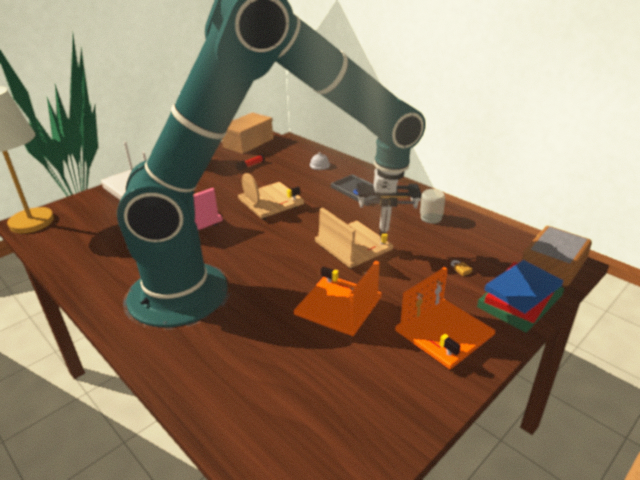

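```bash
python3 - <<'E'
from h import *
s=robot.get_state();e=np.array(s["ee_pos"]);R=np.array(s["tool_rot"]);print(s["time"],R.round(3))
for d in(-.05,-.02,0,.019):
    print(d,((proj("side",e+R[:,2]*d)-[330,190]+.5)*7).round())
print(s["qpos"])
for n in("side","top"):
    c=robot.camera_info(n);print(-cv2.Rodrigues(c["rvec"])[0].T@c["tvec"])
im=cv2.imread("pics/side2.png");cv2.imwrite("pics/c2b.png",cv2.resize(im[205:255,355:415],None,fx=12,fy=12,interpolation=cv2.INTER_LANCZOS4))
t=cv2.imread("pics/top2.png");cv2.imwrite("pics/t2b.png",cv2.resize(t[150:250,280:400],None,fx=6,fy=6,interpolation=cv2.INTER_CUBIC))
E
```

```text
5.7333 [[ 0.678  0.734 -0.034]
 [ 0.735 -0.677  0.043]
 [ 0.009 -0.055 -0.998]]
-0.05 [[385. 217.]]
-0.02 [[378. 278.]]
0 [[373. 317.]]
0.019 [[369. 354.]]
[ 0.61987805  0.579419   -0.24980322  1.70072862  0.13688118  0.92949187
 -0.42349008]
[-0.4805491  -1.08518907  0.90731369]
[ 0.19014882 -0.17517332  1.58941284]
```

View pics/c2b.png

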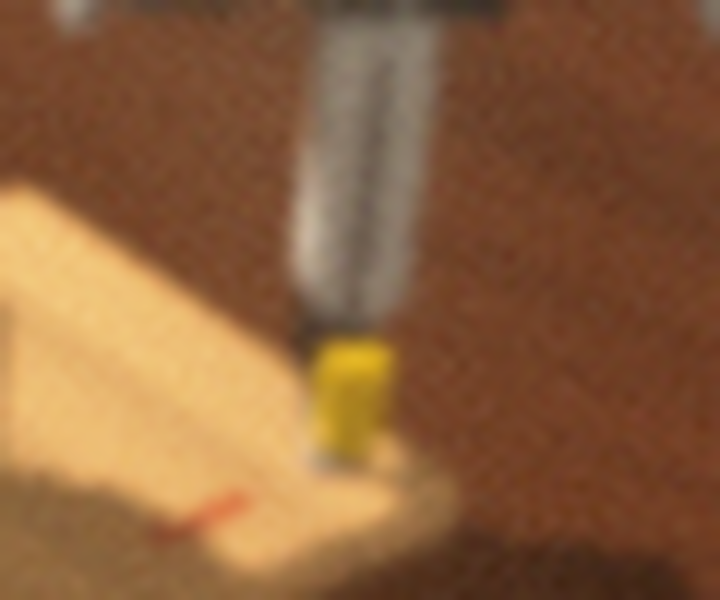

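View pics/t2b.png

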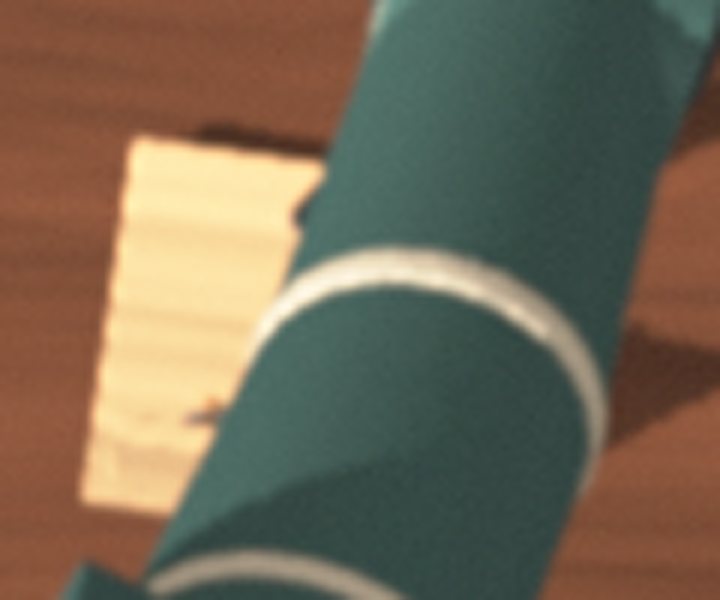

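```bash
python3 - <<'E'
from h import *
p,R=pose(Q0,-1)
e=np.array([ 0.54625255,-0.27981218,0.11083407])
for sy in(-.025,.025,-.0375,.0375):
  for sx in (-.008,.008):
    print(sy,sx,proj("side",e+R[:,2]*.019+R[:,1]*sy+R[:,0]*sx).round(1))
kc=K0
print("yellow top corners",proj("side",[kc+R@[-.023,a,-.012] for a in(-.007,.007)]), "red", proj("side",[[.519,-.2715,.030],[.4874,-.2675,.032]]))
T,_,_=stand(.4901,-.2071,YAW,Q0)
print("FR corner top",proj("side",T([[.085,-.085,.032],[-.085,-.085,.032]])))
E
```

```text
-0.025 -0.008 [[376.  227.1]]
-0.025 0.008 [[375.4 224.2]]
0.025 -0.008 [[392.9 227.3]]
0.025 0.008 [[392.1 224.4]]
-0.0375 -0.008 [[371.8 227. ]]
-0.0375 0.008 [[371.2 224.1]]
0.0375 -0.008 [[397.1 227.3]]
0.0375 0.008 [[396.3 224.4]]
yellow top corners [[381.91383261 235.67482574]
 [386.65074328 235.72516066]] red [[375.51630866 245.73390121]
 [367.54216266 249.00176195]]
FR corner top [[393.43411244 244.68626339]
 [350.68553527 264.27745835]]
```

```bash
python3 - <<'E'
import cv2
im=cv2.imread("pics/side1.png");cv2.imwrite("pics/c1b.png",cv2.resize(im[190:275,335:425],None,fx=7,fy=7,interpolation=cv2.INTER_CUBIC))
E
```

```text
(no output)
```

View pics/c1b.png

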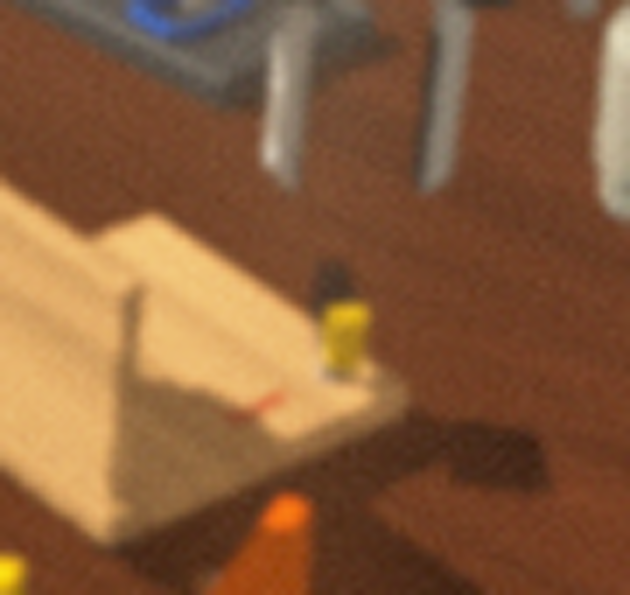

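```bash
python3 - <<'E'
from h import *
e=np.array([.228,-.582,.19]);R=np.array([[.931,.365,0],[.365,-.931,0],[0,0,-1]])
o=np.array([345,200]);S=7
big=cv2.resize(cv2.imread("pics/side0.png")[200:285+25,345:460],None,fx=S,fy=S,interpolation=cv2.INTER_CUBIC)[:600]
for sy in(-.0475,.0475,-.0595,.0595):
  for d in(.019,0,-.02):
    for sx in (-.008,.008):
      q=proj("side",e+R@[sx,sy,d])[0];cv2.circle(big,tuple(((q-o+.5)*S).astype(int)),3,[(255,0,0),(0,255,0),(255,255,0)][[.019,0,-.02].index(d)],-1)
cv2.imwrite("pics/s0b.png",big)
E
```

```text
(no output)
```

View pics/s0b.png

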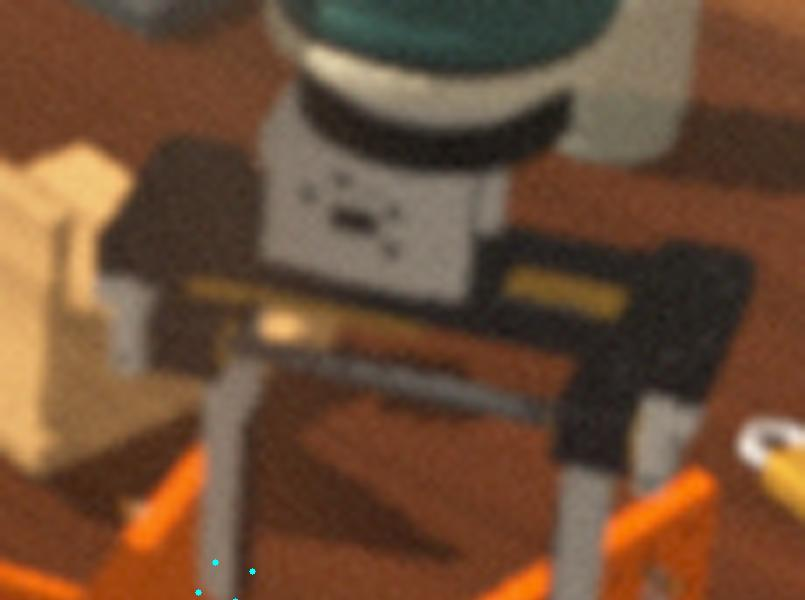

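```bash
python3 - <<'E'
from h import *
e=np.array([.228,-.582,.19]);R=np.array([[.931,.365,0],[.365,-.931,0],[0,0,-1]])
o=np.array([355,240]);S=7
big=cv2.resize(cv2.imread("pics/side0.png")[240:325,355:460],None,fx=S,fy=S,interpolation=cv2.INTER_CUBIC)
for sy in(-.0475,.0475,-.0595,.0595):
  for d in(.019,0,-.02):
    for sx in (-.008,.008):
      q=proj("side",e+R@[sx,sy,d])[0];cv2.circle(big,tuple(((q-o+.5)*S).astype(int)),3,[(255,0,0),(0,255,0),(255,255,0)][[.019,0,-.02].index(d)],-1)
cv2.imwrite("pics/s0b.png",big)
E
```

```text
(no output)
```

View pics/s0b.png

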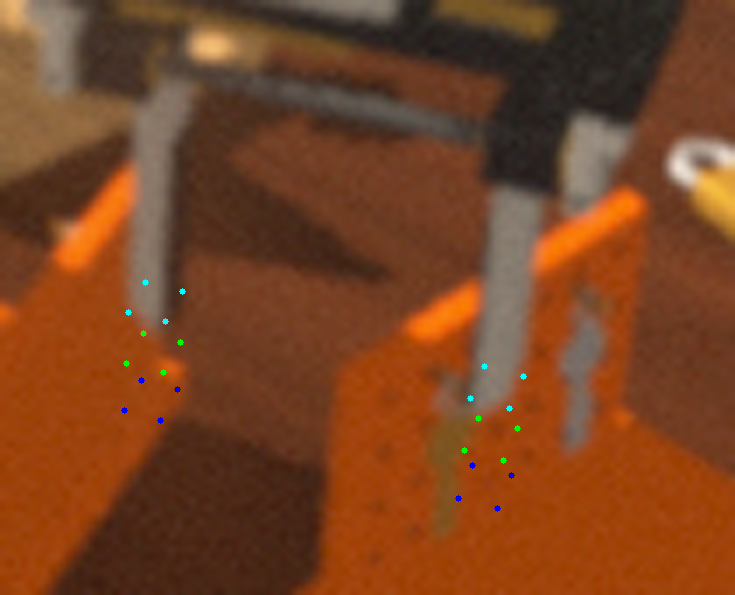

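```bash
python3 - <<'E'
from h import *
s=robot.get_state();e=np.array(s["ee_pos"]);R=np.array(s["tool_rot"])
o=np.array([280,150]);S=6
big=cv2.imread("pics/t2b.png")
for dz,c in((0,(255,0,0)),(.035,(0,255,255))):
  for d in(-.078,-.12):
    q=proj("top",[e+[0,0,dz]+R@[a,b,d] for a,b in((-.0375,-.0885),(.0375,-.0885),(.0375,.0885),(-.0375,.0885))])
    cv2.polylines(big,[((q-o+.5)*S).astype(int)],True,c,1)
cv2.imwrite("pics/t2c.png",big)
big=cv2.resize(cv2.imread("pics/side2.png")[170:260,330:440],None,fx=7,fy=7,interpolation=cv2.INTER_CUBIC);o=np.array([330,170]);S=7
for dz,c in((0,(255,0,0)),(.035,(0,255,255))):
  for d in(-.078,):
    q=proj("side",[e+[0,0,dz]+R@[a,b,d] for a,b in((-.0375,-.0885),(.0375,-.0885),(.0375,.0885),(-.0375,.0885))])
    cv2.polylines(big,[((q-o+.5)*S).astype(int)],True,c,1)
cv2.imwrite("pics/s2c.png",big)
E
```

```text
(no output)
```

View pics/t2c.png

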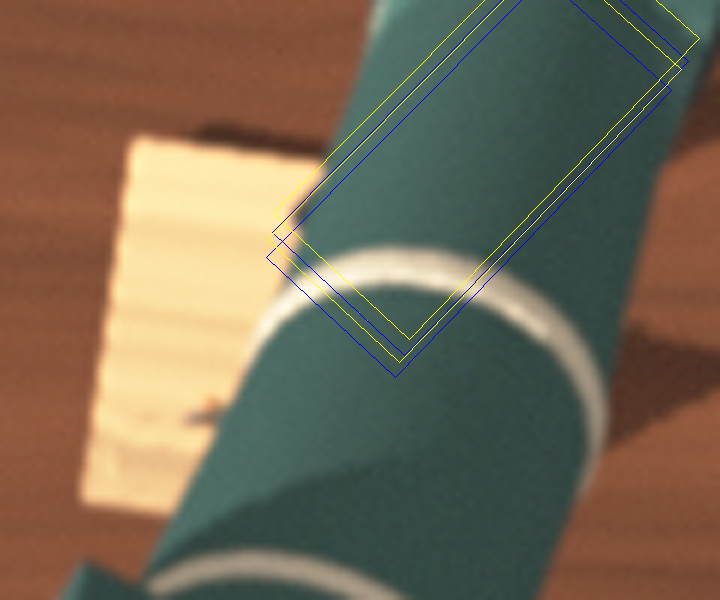

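View pics/s2c.png

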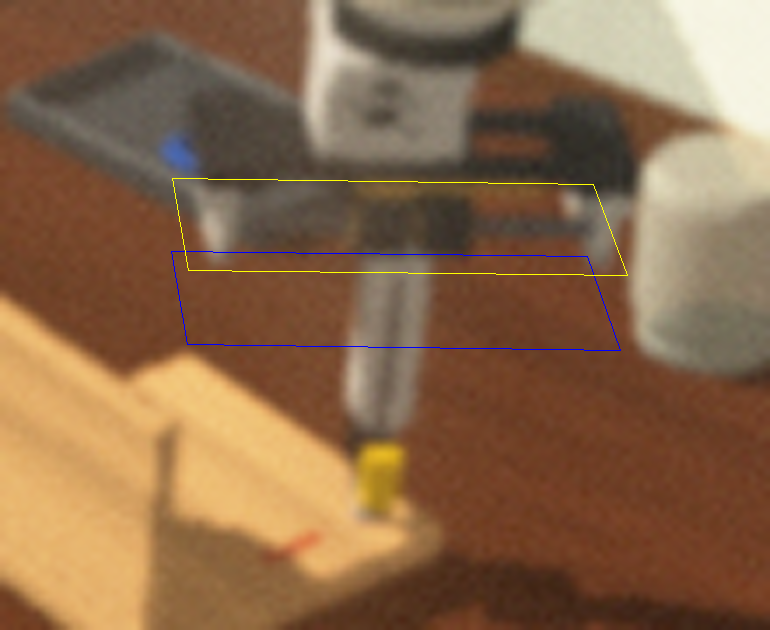

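The picture shows the fingers ending just above the knob: the real tool sits about 36 mm higher along its axis than the reported TCP. I see the same shift in all three side pictures (about 10 px), and the top view rules out a sideways shift. I'll correct for it, open, and go down with a force guard.

```bash
cat >> h.py <<'E'
OFF=.036
def cpose(q):
    p,R=pose(q,-1);return p+R[:,2]*OFF,R
E
python3 - <<'E'
from h import *
robot.gripper_to(.05)
p,R=cpose(Q0)
print(robot.move_linear(p,.05,threshold=6))
s=robot.get_state();print(s["time"],s["ee_pos"],p,s["force"])
for n in("side",):cv2.imwrite(f"pics/{n}3.png",robot.grab_frame(n)[:,:,::-1])
cv2.imwrite("pics/c3.png",cv2.resize(cv2.imread("pics/side3.png")[190:275,335:425],None,fx=7,fy=7,interpolation=2))
E
```

```text
False
7.5 [ 0.5429531  -0.2759165   0.02428425] [ 0.54276018 -0.27583956  0.02405521] [-0.10964687  0.63460531  0.33828849]
```

View pics/c3.png

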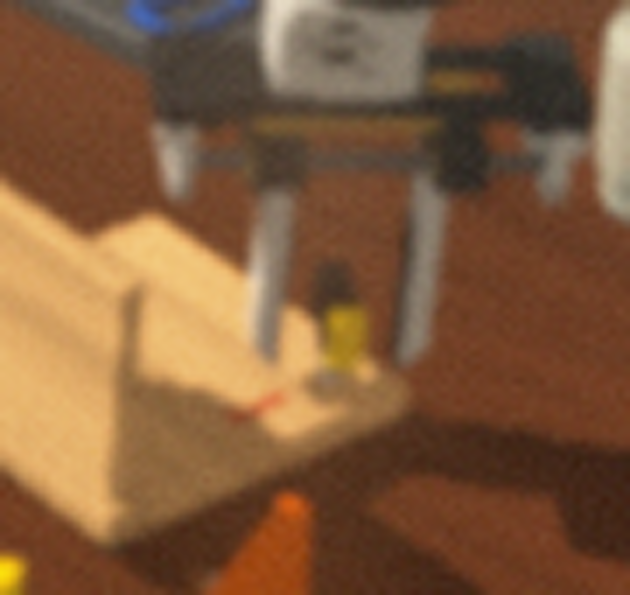

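The fingers now straddle the knob: inner edges at crop x 290 and 405, with the knob at 345. Next I'll grip and turn.

```bash
python3 - <<'E'
from h import *
robot.gripper_to(.0)
s=robot.get_state();print(s["time"],s["ee_pos"],s["opening"],s["force"],s["moment"])
if s["opening"]<.011 or s["opening"]>.018: raise SystemExit("grip?")
for q in np.linspace(Q0,0,9)[1:5]:
    p,R=cpose(q);robot.move_ptp(p,R);s=robot.get_state()
    print(round(q,2),s["time"],np.round(np.array(s["ee_pos"])-p,4),np.round(s["force"],1),np.round(s["moment"],2),s["opening"])
for n in("side",):cv2.imwrite(f"pics/{n}4.png",robot.grab_frame(n)[:,:,::-1])
cv2.imwrite("pics/c4.png",cv2.resize(cv2.imread("pics/side4.png")[190:275,335:425],None,fx=7,fy=7,interpolation=2))
E
```

```text
8.2 [ 0.54258472 -0.27568064  0.02403704] 0.013710506130585255 [-1.31933803  1.97923344  1.64497181] [0.30597954 0.43411629 0.0132226 ]
-0.82 8.45 [-0.0002  0.0003 -0.    ] [-3.7  2.6  2. ] [0.53 0.77 0.04] 0.01356928720339139
-0.7 8.7 [-0.0003  0.0004 -0.    ] [-4.1  3.8  3.4] [0.88 1.05 0.03] 0.014003389545301018
-0.59 8.95 [-0.0003  0.0005 -0.0001] [-5.4  4.3  4.7] [ 1.05  1.22 -0.  ] 0.014240008119568397
-0.47 9.2 [-0.0004  0.0006 -0.0001] [-5.5  5.8  4.5] [ 1.31  1.36 -0.03] 0.013953346441917184
```

View pics/c4.png

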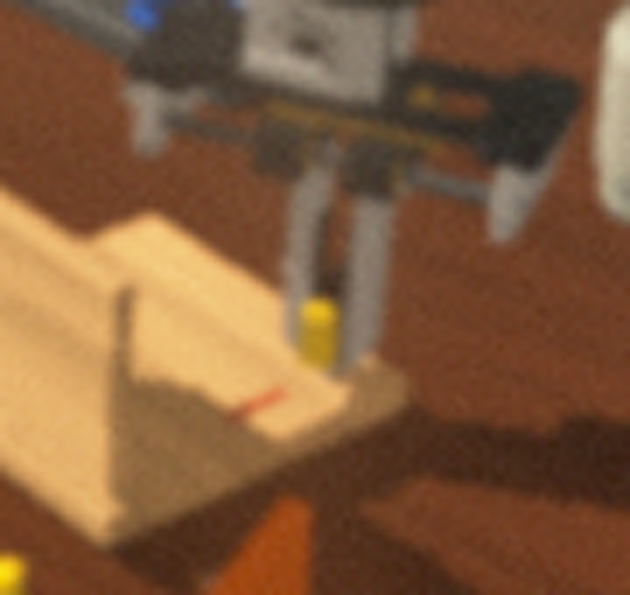

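The knob is turning with it: the yellow end has come round to crop (320,330). A side force of about 8 N has built up, so I'll let go, re-centre in the direction of that force, regrip and finish.

```bash
python3 - <<'E'
from h import *
def st(t):
    s=robot.get_state();print(t,round(s["time"],2),np.round(s["force"],1),np.round(s["moment"],2),round(s["opening"],4))
robot.gripper_to(.03);st("open")
q=-.47;d=np.array([-.0008,.0008,0])
p,R=cpose(q);robot.move_ptp(p+d,R);st("shift")
robot.gripper_to(0);st("grip")
for q in np.linspace(-.47,0,5)[1:]:
    p,R=cpose(q);robot.move_ptp(p+d,R);st(round(q,2))
st("end")
robot.gripper_to(.03);st("open")
cv2.imwrite("pics/side5.png",robot.grab_frame("side")[:,:,::-1])
cv2.imwrite("pics/c5.png",cv2.resize(cv2.imread("pics/side5.png")[190:275,335:425],None,fx=7,fy=7,interpolation=2))
E
```

```text
open 9.73 [-0.7 -0.5  0.6] [-0.03 -0.04 -0.  ] 0.0298
shift 9.98 [-0.3 -0.2 -0.1] [-0.03  0.05 -0.05] 0.03
grip 10.38 [ 0.1  0.7 -0.1] [ 0.14 -0.02  0.05] 0.0139
-0.35 10.63 [-0.4  0.9  0.3] [0.33 0.2  0.01] 0.0137
-0.24 10.88 [-1.1  1.9  0.9] [ 0.69  0.26 -0.04] 0.0137
-0.12 11.13 [-1.9  3.8 -0.1] [ 0.95  0.38 -0.04] 0.0141
0.0 11.38 [-0.9  4.2 -0.1] [1.05 0.43 0.02] 0.0139
end 11.38 [-0.9  4.2 -0.1] [1.05 0.43 0.02] 0.0139
open 11.87 [-0.8  0.4  1. ] [ 0.02  0.01 -0.03] 0.0302
```

View pics/c5.png

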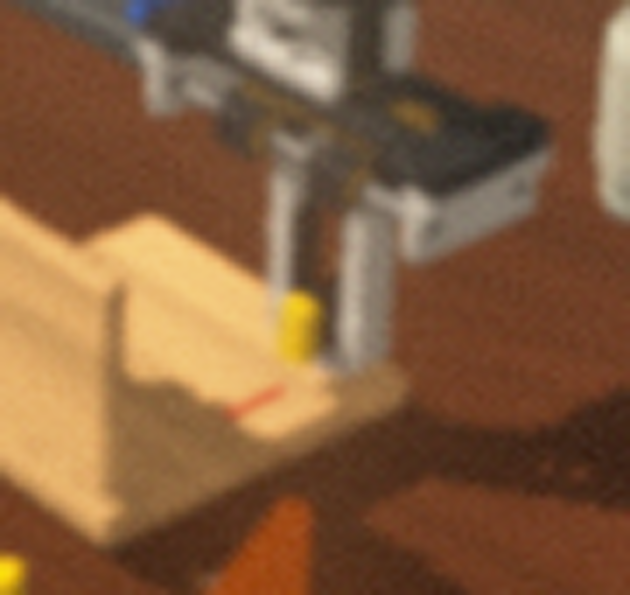

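Released. Now I'll back straight up and clear the view to check.

```bash
python3 - <<'E'
from h import *
s=robot.get_state();e=np.array(s["ee_pos"]);R=np.array(s["tool_rot"])
robot.move_linear(e+[0,0,.18],.2)
robot.goto_joints([1.155, 0.30, -0.01, 1.614, 0.005, 1.2, -0.053])
for n in("side","top"):cv2.imwrite(f"pics/{n}6.png",robot.grab_frame(n)[:,:,::-1])
print(robot.get_state()["time"])
t=cv2.imread("pics/top6.png");t0=cv2.imread("pics/top0.png")
f=lambda t:cv2.resize(t[160:250,285:375],(600,600),interpolation=cv2.INTER_CUBIC)
cv2.imwrite("pics/t6.png",f(t))
cv2.imwrite("pics/s6.png",cv2.resize(cv2.imread("pics/side6.png")[160:275,230:420],None,fx=4,fy=4,interpolation=2))
E
```

```text
14.6667
```

View pics/t6.png

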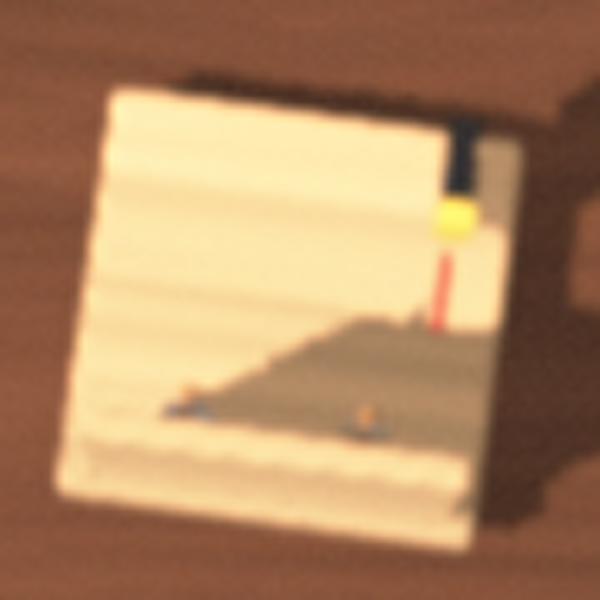

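View pics/s6.png

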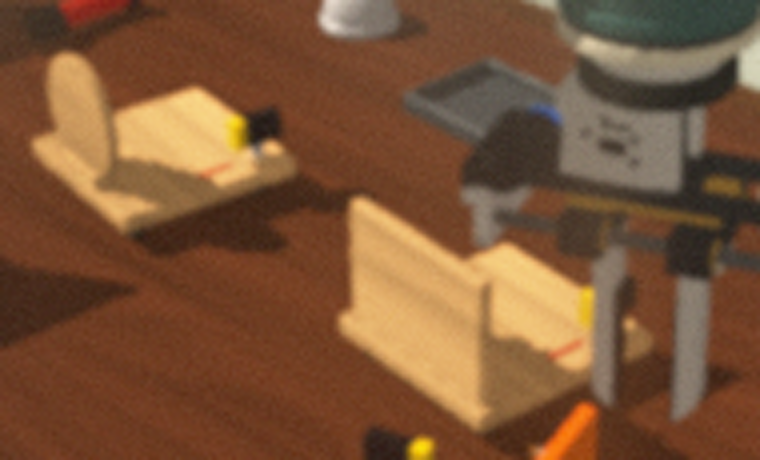

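The yellow end is now nearly along the red line, at crop (457,218), with the line at (447,255)-(438,328). By eye it is a few degrees short, so I'll measure it, using the mirror stand's knob as the zero reference.

```bash
cat > meas.py <<'E'
from h import *
def knob(im,box,dbg=None):
    u0,v0,u1,v1=box;S=8
    a=cv2.resize(im[v0:v1,u0:u1],None,fx=S,fy=S,interpolation=cv2.INTER_CUBIC).astype(int)
    b,g,r=a[...,0],a[...,1],a[...,2]
    yel=(r>150)&(g>130)&(b<90);blk=(r<70)&(g<70)&(b<75)
    def cen(m):
        n,l,s,c=cv2.connectedComponentsWithStats(m.astype(np.uint8));i=1+np.argmax(s[1:,4]);return c[i]/S+[u0-.44,v0-.44],s[i]
    (cy,sy),(cb,sb)=cen(yel),cen(blk)
    if dbg:
        o=a.astype(np.uint8).copy();o[yel]=(255,0,255);o[blk]=(255,255,0);cv2.imwrite(dbg,np.hstack([a.astype(np.uint8),o]))
    Y=back("top",cy,.070);B=back("top",cb,.070);d=B-Y
    return np.degrees(np.arctan2(d[1],d[0])),cy,cb,np.linalg.norm(d),(sy[4],sb[4])
def red(im,box):
    u0,v0,u1,v1=box;S=8
    a=cv2.resize(im[v0:v1,u0:u1],None,fx=S,fy=S,interpolation=cv2.INTER_CUBIC).astype(int)
    m=(a[...,2]-a[...,1]>75)&(a[...,1]<150)
    n,l,s,c=cv2.connectedComponentsWithStats(m.astype(np.uint8));i=1+np.argmax(s[1:,4])
    p=np.argwhere(l==i)[:,::-1].astype(np.float32);vx,vy,x,y=cv2.fitLine(p,cv2.DIST_L2,0,.01,.01).ravel()
    f=lambda t:back("top",(np.array([x,y])+t*np.array([vx,vy]))/S+[u0-.44,v0-.44],.032)
    d=f(20)-f(-20);d=d if d[0]>0 else -d
    return np.degrees(np.arctan2(d[1],d[0])),np.array([x,y])/S+[u0,v0],s[i]
E
python3 - <<'E'
from meas import *
t=cv2.imread("pics/top6.png")
KB=(345,174,365,200);MB=(198,173,220,197)
print("key",knob(t,KB,"pics/dk.png"));print("mir",knob(t,MB,"pics/dm.png"))
print(red(t,(342,195,362,214)),red(t,(200,193,216,212)))
a=cv2.imread("pics/dk.png");b=cv2.imread("pics/dm.png");h=max(a.shape[0],b.shape[0])
P=lambda x:cv2.copyMakeBorder(x,0,h-x.shape[0],0,0,0)
cv2.imwrite("pics/dd.png",np.hstack([P(a),P(b)]))
E
```

```text
key (np.float64(-3.8579170320621707), array([353.56577731, 189.42186975]), array([354.10753247, 181.81980519]), np.float64(0.021025513826742875), (np.int32(238), np.int32(1925)))
mir (np.float64(-4.462649770238754), array([208.89135331, 189.73975207]), array([209.91426852, 181.59318917]), np.float64(0.022701443620861836), (np.int32(484), np.int32(2659)))
(np.float64(-8.483686805322693), array([350.94823265, 205.67508411]), array([ 59,  37,  22,  80, 594], dtype=int32)) (np.float64(-22.556972775118435), array([206.828125  , 207.13310146]), array([ 45, 102,  20,  19, 216], dtype=int32))
```

View pics/dd.png

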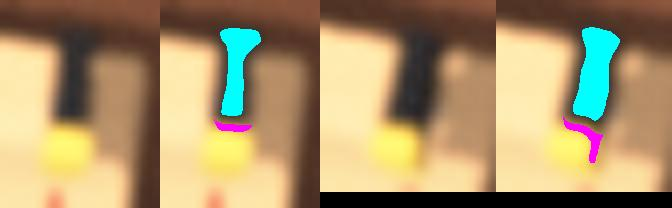

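```bash
cat > m2.py <<'E'
from h import *
def meas(im,box,dbg):
    u0,v0,u1,v1=box;S=8
    a8=cv2.resize(im[v0:v1,u0:u1],None,fx=S,fy=S,interpolation=cv2.INTER_CUBIC);a=a8.astype(int)
    b,g,r=a[...,0],a[...,1],a[...,2]
    yel=(r-b>105)&(g>140)
    blk=(r+g+b<230)
    n,l,s,c=cv2.connectedComponentsWithStats(yel.astype(np.uint8));i=1+np.argmax(s[1:,4]);yel=l==i;cy=c[i]
    # black centreline: per row near yellow, weighted darkness centre over 20 rows band
    rows=range(int(s[i][1])-44,int(s[i][1])-8);pts=[]
    for v in rows:
        w=blk[v]&(abs(np.arange(a.shape[1])-cy[0])<34)
        if w.any():pts.append((np.mean(np.flatnonzero(w)),v))
    pts=np.array(pts);cb=pts.mean(0)
    o=a8.copy();o[yel]=(255,0,255);o[blk]=(255,255,0);cv2.imwrite(dbg,np.hstack([a8,o]))
    W=lambda p:back("top",np.array(p)/S+[u0-.44,v0-.44],.071)
    k=np.polyfit(pts[:,1],pts[:,0],1);d2=W((np.polyval(k,pts[0,1]),pts[0,1]))-W((np.polyval(k,pts[-1,1]),pts[-1,1]))
    d=W(cb)-W(cy);A=lambda d:round(float(np.degrees(np.arctan2(d[1],d[0]))),1)
    return dict(yb=A(d),blackline=A(d2),ny=int(yel.sum()))
def edges(im,box):
    """base edge angles: rows-wise left edge & right edge from birch mask"""
    u0,v0,u1,v1=box;S=4
    a=cv2.resize(im[v0:v1,u0:u1],None,fx=S,fy=S,interpolation=cv2.INTER_CUBIC).astype(int)
    m=(a[...,1]>115).astype(np.uint8)   # birch incl. shade?
    pts=[]
    h=a.shape[0]
    for v in range(int(.3*h),int(.8*h)):
        f=np.flatnonzero(m[v]); pts.append((f[0],v))
    pts=np.array(pts,float);k=np.polyfit(pts[:,1],pts[:,0],1);r=np.abs(np.polyval(k,pts[:,1])-pts[:,0]);g=r<3
    k=np.polyfit(pts[g,1],pts[g,0],1)
    W=lambda v:back("top",np.array([np.polyval(k,v),v])/S+[u0-.38,v0-.38],.032)
    d=W(.3*h)-W(.8*h);return round(float(np.degrees(np.arctan2(d[1],d[0]))),2),W(.5*h).round(4)
E
python3 - <<'E'
from m2 import *
t=cv2.imread("pics/top6.png");t0=cv2.imread("pics/top0.png")
print("key",meas(t,(342,172,368,200),"pics/dk.png"),edges(t,(285,165,370,250)),edges(t0,(285,165,370,250)))
print("mir",meas(t,(197,170,223,198),"pics/dm.png"),edges(t,(143,163,228,248)),edges(t0,(143,163,228,248)))
cv2.imwrite("pics/dd.png",np.hstack([cv2.imread("pics/dk.png")[:224],cv2.imread("pics/dm.png")[:224]])[:,:])
E
```

```text
key {'yb': -7.2, 'blackline': -5.2, 'ny': 3352} (-7.0, array([ 0.4893, -0.1187,  0.032 ])) (-6.92, array([ 0.4893, -0.1193,  0.032 ]))
mir {'yb': -10.9, 'blackline': -4.1, 'ny': 3197} (-9.86, array([0.4906, 0.2775, 0.032 ])) (-9.93, array([0.4906, 0.2775, 0.032 ]))
```

View pics/dd.png

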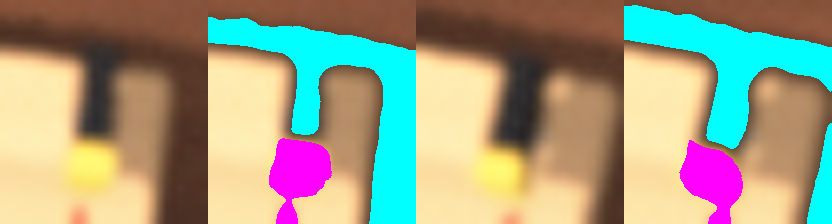

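Key knob against its base edge: −7.2° vs −7.0°. Mirror reference: −10.9° vs −9.9°. So the yellow end is within about 1° by that measure. The less reliable black-part fit disagrees by about 4°. The key stand moved under 1 mm and the mirror stand not at all. I'll do one sharper check with averaged frames and a model overlay.

```bash
python3 - <<'E'
from h import *
from scipy.optimize import least_squares
acc=np.mean([robot.grab_frame("top").astype(float) for _ in range(12)],0)[:,:,::-1]
np.save("pics/acc.npy",acc);print(robot.get_state()["time"])
# render-and-compare: knob only, on both stands
def fit(box,yaw0,kc0):
    u0,v0,u1,v1=box;S=6;obs=acc[v0:v1,u0:u1]
    # darkness/yellow score using saturation-free template: bar black part & yellow part
    o=np.array([u0,v0])
    def masks(x,y,psi):
        R=Ro.from_euler('z',psi).as_matrix();kc=np.array([x,y,.059]);out=[]
        for a0,a1 in((-.009,.023),(-.023,-.009)):
            P=[kc+R@[a,b,z] for a in(a0,a1) for b in(-.007,.007) for z in(-.013,.013)]
            q=((proj("top",P)-o+.5)*S*16).astype(np.int32)
            m=np.zeros(((v1-v0)*S,(u1-u0)*S),np.float32);cv2.fillConvexPoly(m,cv2.convexHull(q),1,shift=4)
            m=cv2.GaussianBlur(m,(0,0),.9*S);out.append(cv2.resize(m,(u1-u0,v1-v0),interpolation=cv2.INTER_AREA))
        return out
    by=obs[...,2]-obs[...,0]
    def cost(p):
        mb,my=masks(*p);tot=0
        # linear regression of image onto masks + smooth background (const, u, v)
        h,w=mb.shape;V,U=np.mgrid[:h,:w]/10
        # restrict to birch-side region around the knob via weight
        A=np.stack([mb,my,np.ones_like(mb),U,V,U*V,U*U,V*V],-1).reshape(-1,8)
        Y=obs.reshape(-1,3);c,_,_,_=np.linalg.lstsq(A,Y,rcond=None);return ((Y-A@c)**2).sum()
    from scipy.optimize import minimize
    best=min((minimize(lambda d:cost([kc0[0]+d[0]*.003,kc0[1]+d[1]*.003,np.radians(yaw0+a+d[2]*3)]),[0,0,0],method="Nelder-Mead",options=dict(initial_simplex=[[0,0,0],[1,0,0],[0,1,0],[0,0,2]])) ,a) for a in(-5,0,5)) if False else None
    rs=[]
    for a in(-5,0,5):
        r=minimize(lambda d:cost([kc0[0]+d[0]*.003,kc0[1]+d[1]*.003,np.radians(yaw0+a+d[2]*3)]),[0,0,0],method="Nelder-Mead",options=dict(initial_simplex=[[0,0,0],[1,0,0],[0,1,0],[0,0,2]]))
        rs.append((r.fun,yaw0+a+r.x[2]*3,kc0[0]+r.x[0]*.003,kc0[1]+r.x[1]*.003))
    return min(rs),[round(x[1],1) for x in rs]
kk=back("top",(353.7,186),.072);mk=back("top",(209.5,186),.072)
print("key",fit((345,180,363,197),-7,kk),"base -7.0");print("mir",fit((200,180,219,197),-9.9,mk),"base -9.9")
E
```

```text
15.2667
key ((np.float64(210805.62082566382), np.float64(-6.111636436516219), np.float64(0.5477113357088093), np.float64(-0.27507436671731056)), [np.float64(-5.7), np.float64(-6.1), np.float64(-6.1)]) base -7.0
mir ((np.float64(219409.25816886144), np.float64(-3.1839341766345957), np.float64(0.5452422326088588), np.float64(0.11802047814384076)), [np.float64(-3.1), np.float64(-3.2), np.float64(-3.5)]) base -9.9
```

```bash
python3 - <<'E'
from rig import robot
s=robot.get_state();print(s["time"],s["ee_pos"],s["force"],s["opening"]);robot.sign_off()
E
```

```text
15.2667 [ 0.2182146  -0.56003212  0.26119823] [-0.09376523  0.19681809 -0.4255617 ] 0.029750171888814153
the job is handed in; nothing more can be done
```

I turned the key stand's wing knob about 54° clockwise until its yellow end pointed along the red line. I then let go, backed the arm away and handed the job in at 15.3 s, with the gripper touching nothing.

**First grasp missed:** the fingers closed just above the knob. The side pictures showed the real tool sitting about 36 mm higher than its reported position. I corrected for that, gripped the knob at its 14 mm width, and re-centred once halfway, when the side force had reached about 8 N.

**Last checks:**
- **Knob angle:** the tool's final heading was −6.5°, and the base edge measured −7.0°, so the knob should be within about 1° of the line. Picture measurements of the knob gave −7.2°, −5.2° and −6.1°.
- **Zero reference:** I tried to use the mirror stand's knob as a zero reference, but it was unreliable. Its readings ran from −10.9° to −3.2° against a base at −9.9°, probably because of shadow, so they could not sharpen the result.
- **Level and wobble:** I inferred these from the knob angle and did not test them by touching the stand.
- **Stand positions:** the key stand moved less than 1 mm. The mirror stand did not move, and its knob was never touched.

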